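# Bring a filter canister under the test head of an indexing slide

## Task

Set the filter canister upright in the round nest of the slide's carriage while the carriage is still at its loading end, and let go of it. Then take the carriage by its bow handle and slide it towards the test head until the spring ball drops into the notch of the index bar, with the canister straight under the seal. Do not tip the canister or disturb the things lying around, and finish holding the handle with the carriage at rest in the notch: do not let go.

Things in the scene. Friction and masses are not known exactly. Their poses are not given: they have to be found in the camera images.
- canister: Loose white filter canister, about 150 g: round body 69 mm in diameter with upright sides from the underside to 30 mm up, then a shoulder and a narrower neck, 58 mm high in all. It stands neck up on the bench, to the right of the slide. Origin: centre of the underside; z points up through the neck.
- slide: Fixed slide: base plate 460 x 155 mm, 12 mm thick, with a rail along y for the carriage. Origin: on the bench under the rail, 250 mm from the plate's loading end (-y), 210 mm from the other; y points from the loading end (right) to the test head (left), x away from the robot: plate 48 mm before, 107 mm behind it. A guard 0.55 m high and 0.8 m wide stands 15 mm or more behind the plate: keep clear.
- carriage: Sliding plate, 10 mm thick, with a round nest. Origin: centre of the nest's flat floor, 44 mm above the bench; axes as the slide's, moves along y. The nest's steel lip is 6 mm high, 75 mm across inside at the floor, 80 mm at its flared mouth, 87 mm outside. The plate reaches 47 mm to +y, 163 mm to -y, 46 mm to each side. Drags with about 2 N, travels 250 mm, stays where left.
- handle (a point): Centre of the bar of the black bow handle fixed on the carriage, 120 mm from the nest's centre to -y, 80 mm above the bench; axes as the slide's. The bar runs along y, 76 mm long, 14 mm wide (x), 12 mm high, on two feet 12 mm thick, 32 mm to each side of its middle, with 30 mm free under it. Pinch it across x from above.
- detent_ball: 10 mm spring ball in the far side (+x) of the carriage, level with the nest's centre. It rubs on the index bar; in the bar's one V notch (9 mm wide) it drops 2.5 mm to +x and draws the carriage to the notch's centre from about 3 mm off. Some 8 to 10 N along the rail push it out again: there is no stop, and the carriage can be pushed 35 mm or more past the notch.
- station: Fixed test station on the slide's plate: index bar along the rail's far side, post behind the rail, 36 mm wide arm over it with a raised round seal 42 mm across, its face 118 mm above the bench; 246 mm high in all. Set anywhere along the rail, notch 145 to 215 mm from the nest's centre at the start. Origin: under the seal, 12 mm above the bench; axes as the slide's.
- test_point (a point): Point on the axis of the seal, 44 mm above the bench (height of the nest's floor); y points along the rail as the slide's does. When the ball sits in the notch, the centre of the nest is here.
- coupler: Bystander, loose: brass and steel pipe coupler standing on end, 22 mm across, 60 mm high, to the right of the slide, beyond the canister. Origin: centre of the underside.
- washers: Bystander, loose: stack of washers, 30 mm across, 14 mm high, lying on the slide's base plate behind the rail near the loading end. Origin: centre of the underside.
- knob: Bystander, loose: black round knob, 48 mm across, 22 mm high, on the bench to the left of the slide. Origin: centre of the underside.
Things that resemble listed ones, but are neither listed nor needed, are in the scene too. There is more than one size of the canister; the one meant has the size given above.

How it is judged:
By the outcome, as a careful person would: the job done as asked, in the order asked, and still so for the second after the job is handed in, while the arm keeps its last pose, push and grip.
It also fails if it takes over 61 s, if anything falls off the work surface, if the arm or the gripper's body presses on something with over 40 N, if the wrist force passes 120 N, or if a joint passes its speed limit or range.

## Robot

A 6-joint arm with a two-finger parallel gripper is mounted at the origin on a cart in front of the work surface, level with it; the furniture and walls round the work are solid. World frame = base frame: x ahead of the robot, y to its left, z up, the work surface at z = 0. Lengths are in m, angles in rad, forces in N, time in s.
With the tool pointing down it reaches from about 0.275 to 0.725 m from the base axis. Payload 15.9 kg.
Tool frame: the origin (TCP) lies between the finger pads; the fingertips stand 25 mm ahead of it and the grasp point (between the pads) lies 6 mm ahead of it; x points along the fingers, z is the direction in which the jaws open and shut, and the axes are right-handed (so a half turn about x gives the same grasp; the last joint's range is limited). The gripper opens to 85 mm and grips with 20 to 120 N. Pads are 22 mm wide; open, the fingers measure 114 mm over their backs; the gripper's body (76 mm by 85 mm) begins 54 mm behind the grasp point. The pads swing forward as they close: fully open they stand 13 mm farther back than shut.
Start: joints at [1.285, 0.213, -0.034, 1.323, 0, 1.571], TCP at [0.141, 0.48, 0.256] pointing down, gripper open.
Joint ranges: [-2.98, 2.98], [-0.74, 1.72], [-1.14, 1.35], [-2.1, 2.04], [-1.57, 1.44], [-3.14, 3.14]. Speed limits (rad/s): [1.89, 1.89, 2.39, 2.57, 3.14, 3.14].

## Interface

Orientations are given as a unit quaternion [x, y, z, w].
In Python, from rig import manip gives the robot as it stands.
- The arm moves only by the shell command python3 -m creep 'ROWS' [FORCE]. ROWS is JSON, a list of rows, each a list of 7 numbers: the turn, a rotation vector about the tool's x, y, z each as a share of pi/4 rad, from -1 to 1, then the shift along the tool's x, y, z each as a share of 0.02 m, from -1 to 1, then the opening, from 0 (shut) to 1 (fully open). In form: [[rx, ry, rz, tx, ty, tz, hand], ...]. A call has 1 to 10 rows; each row shifts and turns the commanded pose from where the row before left it, along the tool's axes as they then stand; what a row does not reach is not made up. A row lasts 1/8 s, in which the tool goes at most 62.5 mm and 10.7 degrees, less where a joint would pass 70% of its speed; a pose out of reach is approached as far as the arm can. A call with a number of a shift or a turn outside -1 to 1 is refused whole. A call with a gripper value outside its range is refused whole. The fingers move at their own pace and stop on an object; FORCE is the grip in N (left out, the last holds). Time passes only in rows, so rows that do not move let the fingers close. It gives the time, the measured TCP pose, the force and the opening at its end, in the units of the state.
- manip.sense(): the state, without advancing time (a new reading comes with each control period).
- manip.camera(name): name is "scene" or "top" or "wrist"; returns the picture (400x640x3 uint8, red, green, blue); there is no depth.
- manip.camera_model(name): a dict with "vertical_fov" (degrees; the focal length in pixels is half the picture's height over the tangent of half this angle, whatever the lens; pixels are square), "cx", "cy" (the principal point, pixels), "T" (4x4, takes a point from camera to world coordinates); the wrist camera has in their place "hand_eye" (4x4, takes a point from camera to tool coordinates, whose origin is the TCP and whose axes are the tool frame's). Camera axes: x right, y up, looking along -z (the intrinsics and any distortion apply to the point x, -y, -z); pixel columns grow to the right and rows downward; lengths in m; the calibration is good to about 2 mm. The wrist camera is an equidistant fisheye: a pixel r from the principal point sees the ray r / f radians off the axis. A picture is of the moment at which its call begins: read the wrist's pose just before it. camera_model takes no time and is no camera call.
- manip.finish_job(): hands the job in, once; it reports no verdict.
Trained networks look in the newest picture that a camera, given by its name, has taken for a name from the list of things; names that differ only in an ending like _2 or _b are one class to them, and where a whole thing is asked for, a point or a joint stands for the part that bears it (a point fixed in the world has none). Each returns a list of dicts, best first, with "p" (0 to 1); they miss things now and then, are a little off and sometimes report something else, mostly with a low value. They report only what shows in the picture. A call takes as long as a camera call. They do not tell look-alikes from the thing itself.
- manip.look_for(camera, target): "at" ([column, row] in pixels, amid what is visible of it).
- manip.regions_of(camera, target): "mask" (400x640 bool, what is visible of it) and "at" ([column, row] in pixels, amid what is visible of it).
The state is a dict: "t": time; "qpos": joint angles; "qvel": joint speeds; "tau": joint torques, N m; "tool_pos": TCP position; "ee_rot": TCP orientation; "ft_force": force on the tool from outside, world axes, zero at the start; "wrist_torque": the same for the moment, N m; "opening": finger opening in m.
Only numpy, scipy, OpenCV 4.12 (cv2) and the standard library are available. Lean on these libraries where they do the work, as an engineer would, in place of code of your own. Each camera call takes 0.05 s, during which the arm holds its last target.

## Working session

There is one attempt and no reset: what is moved stays moved. The work goes in short steps, Python scripts to look and compute and a shell command to move; the robot and the scene stay as the last step left them, time stands still between calls to the robot, and variables do not carry over. Pictures are saved under pics/ and viewed, and the job is handed in when it is done.

```bash
mkdir -p pics; ls; python3 - <<'E'
from rig import manip
import cv2
s=manip.sense()
print({k:(v if not hasattr(v,'round') else v) for k,v in s.items()})
for n in ("scene","top","wrist"):
    im=manip.camera(n); cv2.imwrite(f"pics/{n}0.png",im[:,:,::-1])
    print(n,manip.camera_model(n))
    for t in ("canister","slide","carriage","handle","detent_ball","station","coupler","washers","knob"):
        pass
E
```

```text
pics
{'t': 0.0, 'qpos': array([ 1.28495867e+00,  2.13349176e-01, -3.50427299e-02,  1.32351149e+00,
        1.07044401e-06,  1.57078638e+00]), 'qvel': array([ 4.05078790e-05,  3.48713718e-04, -1.11340388e-03,  9.69674744e-04,
       -2.43987832e-04, -3.54158516e-04]), 'tau': array([ 5.24416566e-03, -6.86151481e+01,  4.87119055e+01,  1.75497128e-02,
        1.84330274e-04,  1.69590017e-06]), 'tool_pos': array([0.14089262, 0.47941459, 0.25582614]), 'ee_rot': array([-0.42392281,  0.56643003,  0.42345437,  0.56580284]), 'ft_force': array([0.56323511, 0.25992103, 0.01971789]), 'wrist_torque': array([-0.00167687, -0.02542566,  0.026905  ]), 'opening': 0.08553488738606715}
scene {'vertical_fov': 46.398280512364714, 'cx': 310.769549975469, 'cy': 198.31404992215582, 'T': array([[ 0.61917467,  0.56006748, -0.55040635, -0.15901463],
       [-0.78522638,  0.43579687, -0.43988706, -0.60487444],
       [-0.00650107,  0.70456051,  0.70961414,  0.99776427],
       [ 0.        ,  0.        ,  0.        ,  1.        ]])}
top {'vertical_fov': 46.51596343336024, 'cx': 326.7443085945863, 'cy': 187.45764649365552, 'T': array([[ 0.05867195,  0.97707044, -0.20467283,  0.24378545],
       [-0.99827483,  0.05788302, -0.0098447 , -0.03663942],
       [ 0.00222812,  0.20489734,  0.97878093,  1.52887003],
       [ 0.        ,  0.        ,  0.        ,  1.        ]])}
wrist {'vertical_fov': 65.70646984690485, 'cx': 317.66211868499096, 'cy': 203.2879244817563, 'hand_eye': array([[ 3.10452778e-04,  2.92393251e-01, -9.56298118e-01,
        -1.16282842e-01],
       [ 2.22677497e-04,  9.56298120e-01,  2.92393324e-01,
         7.45383322e-02],
       [ 9.99999927e-01, -3.03720391e-04,  2.31776011e-04,
        -1.05939398e-03],
       [ 0.00000000e+00,  0.00000000e+00,  0.00000000e+00,
         1.00000000e+00]])}
```

View pics/scene0.png

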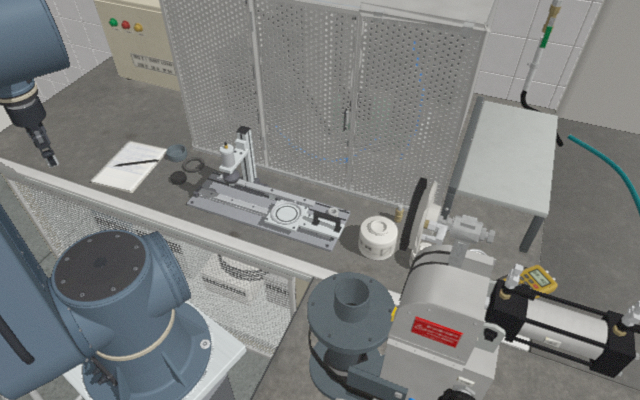

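View pics/top0.png

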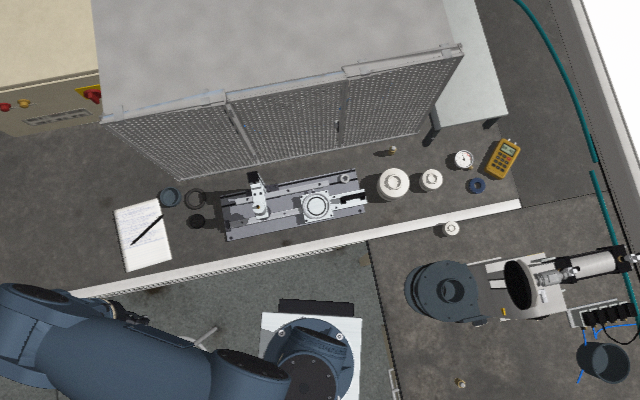

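```bash
python3 - <<'E'
from rig import manip
import numpy as np
for n in ("scene","top"):
    manip.camera(n)
    for t in ("canister","carriage","handle","station","detent_ball","coupler","washers","knob"):
        print(n,t,[(np.round(d["at"]).tolist(),round(d["p"],2)) for d in manip.look_for(n,t)][:5])
print(manip.sense()["t"])
E
```

```text
scene canister [([378.0, 240.0], 0.94)]
scene carriage [([277.0, 211.0], 0.63)]
scene handle [([299.0, 218.0], 0.77)]
scene station [([246.0, 168.0], 0.95)]
scene detent_ball []
scene coupler []
scene washers [([333.0, 212.0], 0.41)]
scene knob [([182.0, 179.0], 0.6)]
top canister [([391.0, 184.0], 0.83), ([430.0, 179.0], 0.75), ([450.0, 226.0], 0.52)]
top carriage [([325.0, 205.0], 0.66), ([195.0, 221.0], 0.57)]
top handle [([329.0, 204.0], 0.75)]
top station [([261.0, 192.0], 0.7)]
top detent_ball []
top coupler [([393.0, 152.0], 0.52)]
top washers [([343.0, 175.0], 0.42)]
top knob [([194.0, 219.0], 0.54)]
1.05
```

```bash
cat > h.py <<'E'
import numpy as np, cv2
from rig import manip
def ray(name,px,s=None):
    m=manip.camera_model(name); f=200/np.tan(np.radians(m["vertical_fov"])/2)
    u=(px[0]-m["cx"]);v=(px[1]-m["cy"])
    if name=="wrist":
        r=np.hypot(u,v);a=r/f; k=np.sin(a)/max(r,1e-9); d=np.array([u*k,-v*k,-np.cos(a)])
        T=toolT(s)@m["hand_eye"]
    else:
        d=np.array([u/f,-v/f,-1]);T=m["T"]
    return T[:3,3],T[:3,:3]@d
def toolT(s):
    from scipy.spatial.transform import Rotation as R
    T=np.eye(4);T[:3,:3]=R.from_quat(s["ee_rot"]).as_matrix();T[:3,3]=s["tool_pos"];return T
def onz(name,px,z,s=None):
    o,d=ray(name,px,s);return o+d*(z-o[2])/d[2]
def proj(name,P,s=None):
    m=manip.camera_model(name); f=200/np.tan(np.radians(m["vertical_fov"])/2)
    T=m["T"] if name!="wrist" else toolT(s)@m["hand_eye"]
    p=T[:3,:3].T@(np.asarray(P)-T[:3,3]); p=np.array([p[0],-p[1],-p[2]])
    if name=="wrist":
        a=np.arctan2(np.hypot(p[0],p[1]),p[2]);h=np.hypot(p[0],p[1]);return np.array([m["cx"]+f*a*p[0]/h,m["cy"]+f*a*p[1]/h])
    return np.array([m["cx"]+f*p[0]/p[2],m["cy"]+f*p[1]/p[2]])
E
python3 - <<'E'
from h import *
im=cv2.imread("pics/top0.png"); 
c=im[130:260,170:490]; cv2.imwrite("pics/topc.png",cv2.resize(c,None,fx=2.5,fy=2.5,interpolation=cv2.INTER_CUBIC))
manip.camera("top")
for d in manip.regions_of("top","canister"):
    m=d["mask"]; ys,xs=np.where(m); print(np.round(d["at"]),d["p"],m.sum(),xs.min(),xs.max(),ys.min(),ys.max(), [onz("top",p,.015).round(3).tolist() for p in ((xs.min(),ys.mean()),(xs.max()+1,ys.mean()))])
    print(onz("top",d["at"],.03).round(3))
E
```

```text
[393. 185.] 0.67 858 376 408 167 200 [[0.581, -0.184, 0.015], [0.588, -0.294, 0.015]]
[ 0.579 -0.238  0.03 ]
[432. 180.] 0.59 407 418 441 169 191 [[0.603, -0.324, 0.015], [0.608, -0.404, 0.015]]
[ 0.601 -0.366  0.03 ]
[451. 229.] 0.5 224 441 458 221 236 [[0.446, -0.402, 0.015], [0.449, -0.461, 0.015]]
[ 0.444 -0.431  0.03 ]
```

View pics/topc.png

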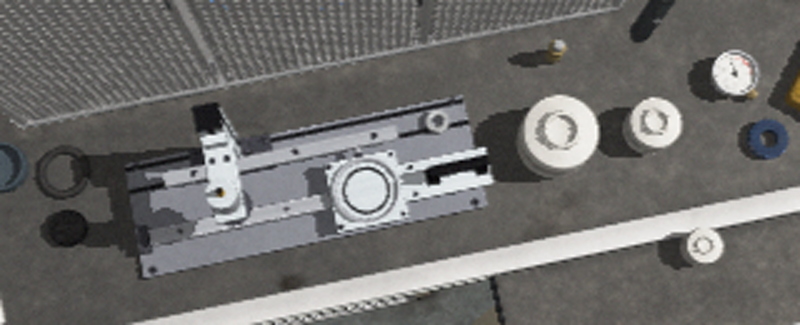

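```bash
python3 - <<'E'
from h import *
def C(x,y): return (170+(x+.5)/2.5-.5,130+(y+.5)/2.5-.5)
for n,p,z in [("plateFL loading/near",C(487,207),.012),("plate test near",C(147,278),.012),("plate test far",C(127,165),.012),("plate load far",C(463,97),.012),
 ("nest",C(366,190),.047),("handle a",C(427,176),.086),("handle b",C(489,162),.086),("washers",C(436,121),.026),("coupler",C(558,47),.06),("knob",C(68,227),.022),
 ("big",C(560,135),.03),("med",C(653,125),.03),("small",C(704,246),.03),("arm/seal",C(229,205),.12)]:
    print(n,onz("top",p,z).round(4))
def tri(a,b):
    o1,d1=ray("top",a);o2,d2=ray("scene",b)
    A=np.c_[d1,-d2];t=np.linalg.lstsq(A,o2-o1,rcond=None)[0]
    p,q=o1+d1*t[0],o2+d2*t[1];return ((p+q)/2).round(3),np.linalg.norm(p-q).round(3)
print("machine pipe top",tri((455,289),(352,290)))
print("disk",tri((520,285),(414,212)))
im=cv2.imread("pics/scene0.png");cv2.imwrite("pics/scc.png",cv2.resize(im[110:260,160:420],None,fx=3,fy=3,interpolation=cv2.INTER_CUBIC))
E
```

```text
plateFL loading/near [ 0.4842 -0.1505  0.012 ]
plate test near [0.3649 0.287  0.012 ]
plate test far [0.5123 0.3287 0.012 ]
plate load far [ 0.6315 -0.112   0.012 ]
nest [0.4916 0.009  0.047 ]
handle a [ 0.5074 -0.0678  0.086 ]
handle b [ 0.53  -0.145  0.086]
washers [ 0.5931 -0.0771  0.026 ]
coupler [ 0.6943 -0.231   0.06  ]
knob [0.4241 0.3944 0.022 ]
big [ 0.5829 -0.2412  0.03  ]
med [ 0.6037 -0.3636  0.03  ]
small [ 0.447  -0.4315  0.03  ]
arm/seal [0.4509 0.1729 0.12  ]
machine pipe top (array([ 0.252, -0.37 ,  0.296]), np.float64(0.003))
disk (array([ 0.268, -0.444,  0.532]), np.float64(0.0))
```

View pics/scc.png

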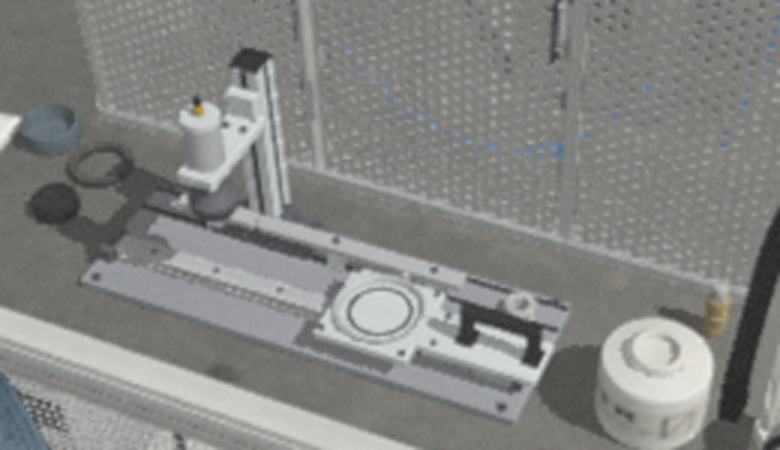

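```bash
python3 - <<'E'
from h import *
s=manip.sense();T=toolT(s);print(T.round(3))
from scipy.spatial.transform import Rotation as R
def tgt(yaw): # tool x down, tool y = -Y rotated
    c,k=np.cos(yaw),np.sin(yaw)
    return np.array([[0,k,-c],[0,-c,-k],[-1,0,0]])
for yaw in (0,np.radians(15)):
    for f in (0,1):
        M=tgt(yaw); 
        if f: M=M@np.diag([1,-1,-1])
        print(np.degrees(yaw),f,np.degrees(R.from_matrix(T[:3,:3].T@M).as_rotvec()).round(1))
E
```

```text
[[ 0.    -0.959  0.282  0.141]
 [ 0.     0.282  0.959  0.48 ]
 [-1.    -0.     0.     0.256]
 [ 0.     0.     0.     1.   ]]
0.0 0 [-106.4    0.     0. ]
0.0 1 [73.6  0.  -0. ]
14.999999999999998 0 [-121.4   -0.     0. ]
14.999999999999998 1 [58.6  0.   0. ]
```

View pics/wrist0.png

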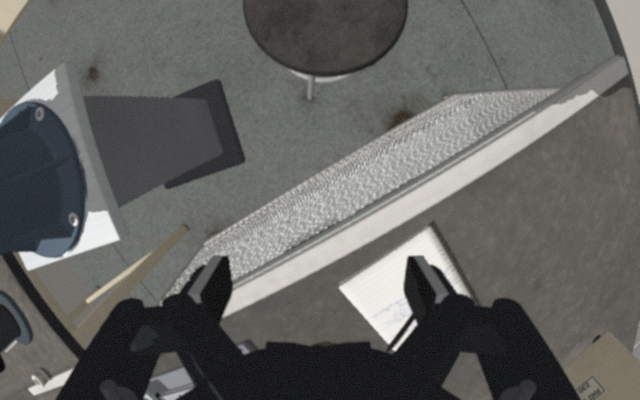

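```bash
python3 -m creep '[[-0.2,0,0,-1,0,0,1],[-0.2,0,0,-1,0,0,1],[-0.2,0,0,-1,0,0,1]]'; python3 -c "
from rig import manip
s=manip.sense();print(s['qpos'].round(3),s['tool_pos'].round(3),s['t'])"
```

```text
t: 1.52
tool_pos: [0.141, 0.4796, 0.317]
ee_rot: [-0.545, 0.45, 0.545, 0.45]
ft_force: [0.7, 0.4, 0.3]
opening: 0.0855
[1.285 0.212 0.117 1.476 0.    1.094] [0.141 0.48  0.317] 1.525
```

```bash
python3 -m creep '[[-0.22,0,0,-1,0,0,1],[-0.22,0,0,-0.5,0,0,1],[-0.22,0,0,0,0,0,1],[-0.22,0,0,0,0,0,1],[-0.22,0,0,0,0,0,1],[-0.22,0,0,0,0,0,1],[-0.22,0,0,0,0,0,1],[-0.22,0,0,0,0,0,1]]'; python3 -c "
from h import *
s=manip.sense();print(s['qpos'].round(3),s['tool_pos'].round(3),s['t']);print(toolT(s).round(3))"
```

```text
t: 2.52
tool_pos: [0.141, 0.4797, 0.3463]
ee_rot: [0.707, 0.001, -0.707, 0.001]
ft_force: [0.1, -0.4, 0.3]
opening: 0.0856
[ 1.285  0.219  0.2    1.552 -0.    -0.288] [0.141 0.48  0.346] 2.525
[[ 0.     0.003 -1.     0.141]
 [-0.    -1.    -0.003  0.48 ]
 [-1.     0.    -0.     0.346]
 [ 0.     0.     0.     1.   ]]
```

```bash
R='' ; python3 -m creep '[[0,0,0,0,1,-0.54,1],[0,0,0,0,1,-0.54,1],[0,0,0,0,1,-0.54,1],[0,0,0,0,1,-0.54,1],[0,0,0,0,1,-0.54,1],[0,0,0,0,1,-0.54,1],[0,0,0,0,1,-0.54,1],[0,0,0,0,1,-0.54,1],[0,0,0,0,1,-0.54,1],[0,0,0,0,1,-0.54,1]]'; python3 -m creep '[[0,0,0,0,1,-0.54,1],[0,0,0,0,1,-0.54,1],[0,0,0,0,1,-0.54,1],[0,0,0,0,1,-0.54,1],[0,0,0,0,1,-0.54,1],[0,0,0,0,1,-0.54,1],[0,0,0,0,1,-0.54,1],[0,0,0,0,1,-0.54,1],[0,0,0,0,1,-0.54,1],[0,0,0,0,1,-0.54,1]]';  python3 -c "
from h import *
s=manip.sense();print(s['qpos'].round(3),s['tool_pos'].round(3),s['t']);print(toolT(s).round(3))
cv2.imwrite('pics/w1.png',manip.camera('wrist')[:,:,::-1])"
```

```text
t: 3.78
tool_pos: [0.2487, 0.2783, 0.3464]
ee_rot: [0.707, -0.001, -0.707, -0.001]
ft_force: [-0.3, 0.2, 0.3]
opening: 0.0857
t: 5.03
tool_pos: [0.3559, 0.078, 0.3464]
ee_rot: [0.707, -0.001, -0.707, -0.001]
ft_force: [0.5, 0.4, 0.0]
opening: 0.0853
[ 0.216 -0.065 -0.111  1.525  0.    -1.352] [0.356 0.078 0.346] 5.025
[[ 0.    -0.003 -1.     0.356]
 [ 0.    -1.     0.003  0.078]
 [-1.    -0.    -0.     0.346]
 [ 0.     0.     0.     1.   ]]
```

View pics/w1.png

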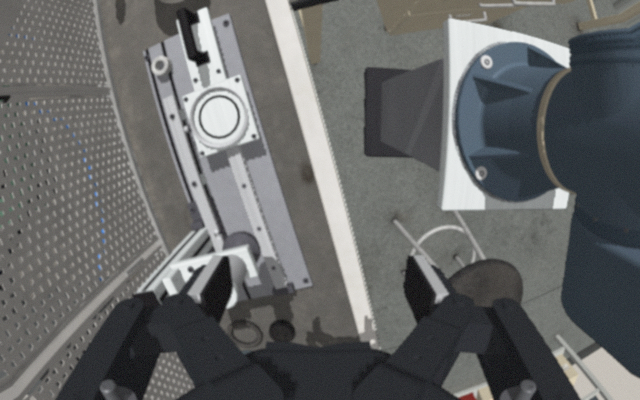

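```bash
python3 -m creep '[[0,0,0,0,1,-0.56,1],[0,0,0,0,1,-0.56,1],[0,0,0,0,1,-0.56,1],[0,0,0,0,1,-0.56,1],[0,0,0,0,1,-0.56,1],[0,0,0,0,1,-0.56,1],[0,0,0,0,1,-0.56,1],[0,0,0,0,1,-0.56,1],[0,0,0,0,1,-0.56,1],[0,0,0,0,1,-0.56,1]]';  python3 -c "
from h import *
s=manip.sense();print(s['qpos'].round(3),s['tool_pos'].round(3),s['t'])
cv2.imwrite('pics/w2.png',manip.camera('wrist')[:,:,::-1])
for d in manip.regions_of('wrist','canister'):
    m=d['mask'].astype(np.uint8);(c,r,a)=cv2.minAreaRect(cv2.findNonZero(m));print(d['at'],d['p'],c,r,onz('wrist',d['at'],.03,s).round(4))
cv2.imwrite('pics/s2.png',manip.camera('scene')[:,:,::-1])
"
```

```text
t: 6.32
tool_pos: [0.4671, -0.1222, 0.3464]
ee_rot: [0.707, -0.001, -0.707, -0.001]
ft_force: [-0.1, -0.3, 1.0]
opening: 0.0857
[-0.256  0.182  0.154  1.543  0.    -1.823] [ 0.467 -0.122  0.346] 6.325
[224.1, 10.3] 0.92 (222.0, 14.0) (28.0, 52.0) [ 0.5996 -0.3537  0.03  ]
[236.6, 84.6] 0.55 (234.0, 82.5) (73.0, 78.0) [ 0.58   -0.2396  0.03  ]
```

View pics/w2.png

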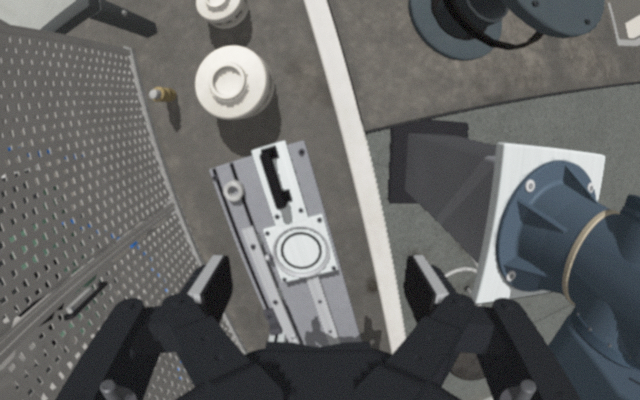

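View pics/s2.png

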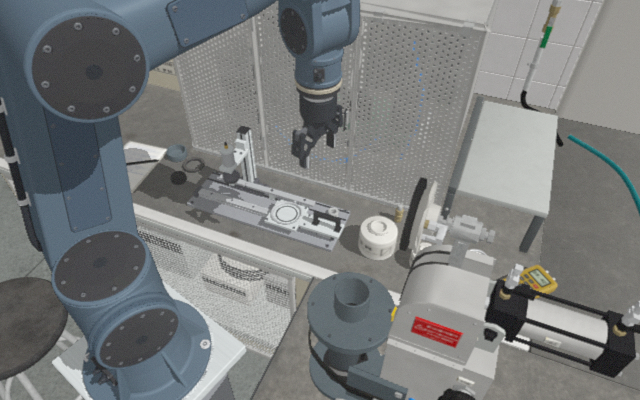

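```bash
python3 -m creep '[[0,0,0,0,1,-0.6,1],[0,0,0,0,1,-0.6,1],[0,0,0,0,1,-0.6,1],[0,0,0,0,1,-0.6,1],[0,0,0,0,1,-0.6,1],[0,0,0,0,1,-0.6,1],[0,0,0,0,1,-0.6,1]]';  python3 -c "
from h import *
s=manip.sense();print(s['qpos'].round(3),s['tool_pos'].round(3),s['t'])
im=manip.camera('wrist')[:,:,::-1];cv2.imwrite('pics/w3.png',im)
for d in manip.regions_of('wrist','canister'):
    m=d['mask'].astype(np.uint8);(c,r,a)=cv2.minAreaRect(cv2.findNonZero(m));print(d['at'],d['p'],c,r,onz('wrist',d['at'],.03,s).round(4))
    ys,xs=np.where(m);print('width',np.linalg.norm(onz('wrist',(xs.min(),c[1]),.025,s)-onz('wrist',(xs.max()+1,c[1]),.025,s)))
"
```

```text
t: 7.35
tool_pos: [0.5508, -0.2615, 0.3467]
ee_rot: [0.707, -0.001, -0.707, -0.001]
ft_force: [-0.1, -0.4, 0.8]
opening: 0.0855
[-0.443  0.48   0.573  1.663  0.    -2.011] [ 0.551 -0.261  0.347] 7.35
[277.0, 90.7] 0.72 (278.0, 90.0) (48.0, 50.0) [ 0.6064 -0.3672  0.03  ]
width 0.07198544194550821
[300.1, 185.5] 0.68 (296.5, 182.5) (75.0, 73.0) [ 0.5759 -0.2317  0.03  ]
width 0.10835386083244229
```

View pics/w3.png

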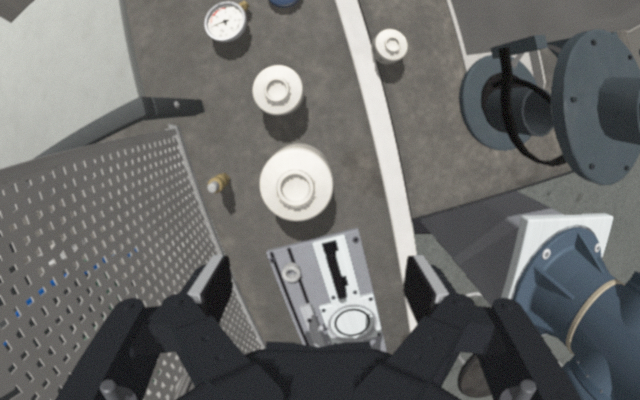

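```bash
python3 -m creep '[[0,0,0,1,0.8,-0.42,1],[0,0,0,1,0.8,-0.42,1],[0,0,0,1,0.8,-0.42,1],[0,0,0,1,0.8,-0.42,1],[0,0,0,1,0.8,-0.42,1],[0,0,0,1,0.8,-0.42,1],[0,0,0,1,0.4,-0.2,1],[0,0,0,1,0,0,1],[0,0,0,1,0,0,1]]';  python3 -c "
from h import *
c=cv2.imread('pics/w3.png')[10:240,180:420];cv2.imwrite('pics/w3c.png',cv2.resize(c,None,fx=2.5,fy=2.5,interpolation=cv2.INTER_CUBIC))
s=manip.sense();print(s['qpos'].round(3),s['tool_pos'].round(4),s['t'])
im=manip.camera('wrist')[:,:,::-1];cv2.imwrite('pics/w4.png',im)
for d in manip.regions_of('wrist','canister'):
    m=d['mask'].astype(np.uint8);ys,xs=np.where(m);print(d['at'],d['p'],onz('wrist',d['at'],.03,s).round(4),xs.min(),xs.max(),ys.min(),ys.max())
"
```

```text
t: 8.57
tool_pos: [0.6049, -0.3659, 0.1649]
ee_rot: [-0.707, 0.001, 0.707, 0.001]
ft_force: [0.6, 0.2, 0.4]
opening: 0.085
[-0.544  0.689  0.463  1.345  0.    -2.112] [ 0.6049 -0.3659  0.1649] 8.575
[317.6, 199.8] 0.93 [ 0.6046 -0.3678  0.03  ] 278 359 156 244
[349.4, 315.6] 0.62 [ 0.5729 -0.2464  0.03  ] 293 398 265 354
[485.9, 124.6] 0.57 [ 0.4549 -0.4374  0.03  ] 457 513 102 153
```

View pics/w4.png

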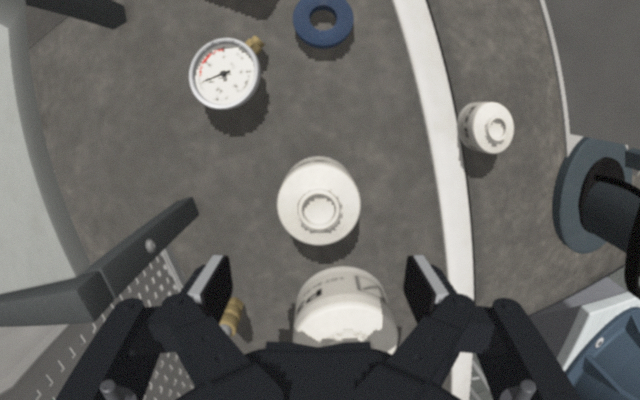

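View pics/w3c.png

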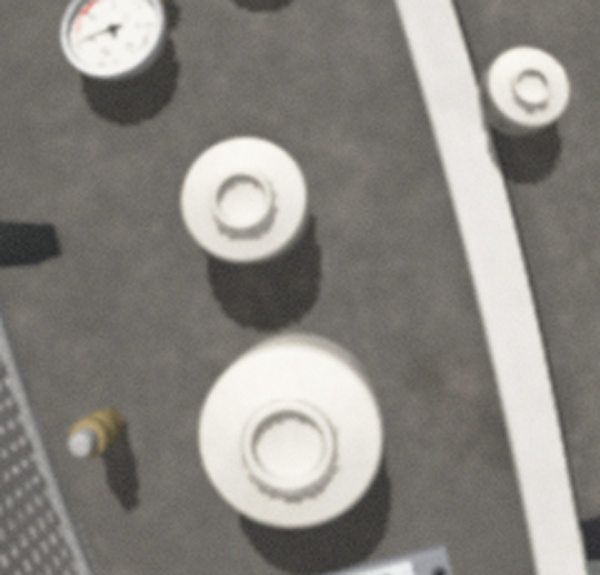

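```bash
python3 -c "
from h import *
s=manip.sense();T=toolT(s)
print('neck',onz('wrist',(319,210),.058,s).round(4),'width30',onz('wrist',(278,203),.028,s)-onz('wrist',(360,203),.028,s))
c=cv2.imread('pics/w4.png')[230:330,170:450];cv2.imwrite('pics/w4c.png',cv2.resize(c,None,fx=2.8,fy=2.8,interpolation=cv2.INTER_CUBIC))
for p in ((220,256),(229,259),(415,256),(407,259),(232,296)):
    o,d=ray('wrist',p,s);o=T[:3,:3].T@(o-T[:3,3]);d=T[:3,:3].T@d
    for zz in (.0425,):
        z=zz*np.sign(d[2]);print(p,(o+d*(z-o[2])/d[2]).round(4))
"
```

```text
neck [ 0.6023 -0.3675  0.058 ] width30 [ 0.07010722 -0.00025028  0.        ]
(220, 256) [ 0.0013  0.0155 -0.0425]
(229, 259) [ 0.0135  0.0078 -0.0425]
(415, 256) [-0.0001  0.0162  0.0425]
(407, 259) [0.0105 0.0094 0.0425]
(232, 296) [ 0.01   -0.0115 -0.0425]
```

View pics/w4c.png

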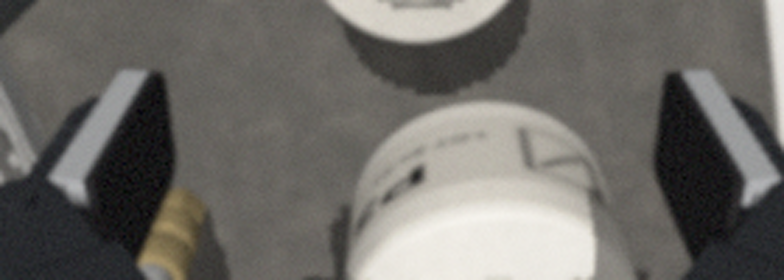

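```bash
python3 -m creep '[[0,0,0,1,0.08,0.06,1],[0,0,0,1,0,0,1],[0,0,0,1,0,0,1],[0,0,0,1,0,0,1],[0,0,0,1,0,0,1],[0,0,0,1,0,0,1],[0,0,0,0.6,0,0,1],[0,0,0,0.25,0,0,1],[0,0,0,0,0,0,1]]';  python3 -c "
from h import *
s=manip.sense();print(s['qpos'].round(3),s['tool_pos'].round(4),s['t'])
im=manip.camera('wrist')[:,:,::-1];cv2.imwrite('pics/w5.png',im)
"
```

```text
t: 9.8
tool_pos: [0.6038, -0.3674, 0.0297]
ee_rot: [0.707, -0.001, -0.707, -0.001]
ft_force: [0.4, 0.6, 0.6]
opening: 0.0853
[-0.547  0.754  0.233  1.05   0.    -2.114] [ 0.6038 -0.3674  0.0297] 9.8
```

View pics/w5.png

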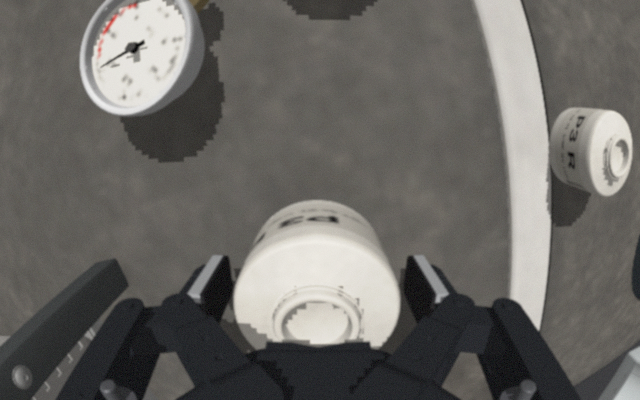

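```bash
python3 -m creep '[[0,0,0,0.08,0,0,0.9],[0,0,0,0,0,0,0.82],[0,0,0,0,0,0,0.75],[0,0,0,0,0,0,0.7],[0,0,0,0,0,0,0.7],[0,0,0,0,0,0,0.7]]' 35;  python3 -c "
from h import *
s=manip.sense();print(s['tool_pos'].round(4),s['t'],s['ft_force'].round(2),s['wrist_torque'].round(2))
im=manip.camera('wrist')[:,:,::-1];cv2.imwrite('pics/w6.png',im)
"
```

```text
t: 10.6
tool_pos: [0.6037, -0.3674, 0.0284]
ee_rot: [0.707, -0.001, -0.707, -0.001]
ft_force: [-2.2, 1.1, 5.3]
opening: 0.0662
[ 0.6037 -0.3674  0.0284] 10.6 [-2.23  1.07  5.26] [ 0.14  0.43 -0.04]
```

View pics/w6.png

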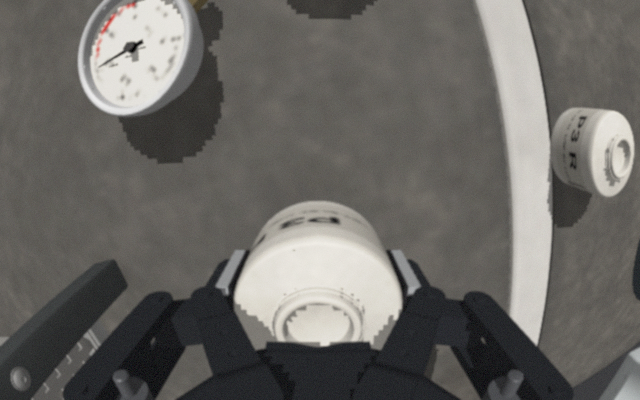

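```bash
python3 -m creep '[[0,0,0,-0.1,0,0,0.7],[0,0,0,-0.5,0,0,0.7],[0,0,0,-1,0,0,0.7],[0,0,0,-1,0,0,0.7],[0,0,0,-1,0,0,0.7]]';  python3 -c "
from h import *
s=manip.sense();print(s['tool_pos'].round(4),s['t'],s['ft_force'].round(2),s['wrist_torque'].round(2),s['opening'])
im=manip.camera('wrist')[:,:,::-1];cv2.imwrite('pics/w7.png',im)
T=toolT(s)
def loc(p,x):
    o,d=ray('wrist',p,s);o=T[:3,:3].T@(o-T[:3,3]);d=T[:3,:3].T@d
    return (o+d*(x-o[0])/d[0]).round(4)
print('neck',loc((318,321),.028-.058))
for d in manip.regions_of('wrist','canister'):
    m=d['mask'];ys,xs=np.where(m);print(d['at'],d['p'],xs.min(),xs.max(),ys.min(),ys.max())
"
```

```text
t: 11.28
tool_pos: [0.6036, -0.3673, 0.101]
ee_rot: [0.707, -0.001, -0.707, -0.001]
ft_force: [0.8, -1.1, -1.2]
opening: 0.0664
[ 0.6036 -0.3673  0.101 ] 11.275 [ 0.81 -1.09 -1.24] [0.05 0.01 0.04] 0.06636852144971524
neck [-0.03    0.0063  0.0005]
[315.4, 281.6] 0.88 233 402 201 350
[526.1, 133.6] 0.59 489 558 104 169
```

View pics/w7.png

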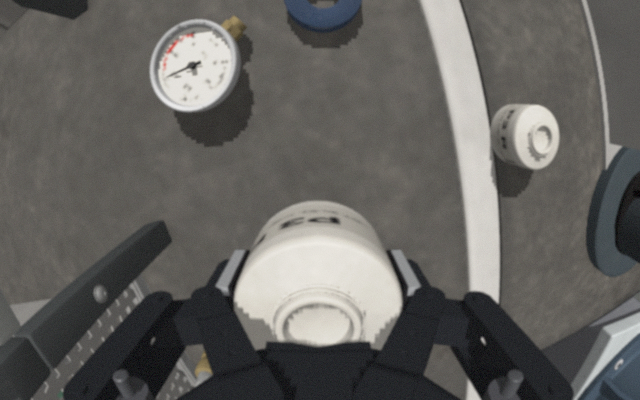

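```bash
python3 -c "
from h import *
s=manip.sense();T=toolT(s)
def loc(p,x):
    o,d=ray('wrist',p,s);o=T[:3,:3].T@(o-T[:3,3]);d=T[:3,:3].T@d
    return (o+d*(x-o[0])/d[0]).round(4)
print('bottom front',loc((318,201),.028),loc((318,203),.028))
# model projection for y offsets
P=lambda q:proj('wrist',T[:3,:3]@np.array(q)+T[:3,3],s).round(1)
for y0 in (0,.003,.006):
    print(y0,'bot',P([.028,y0+.0345,0]),'top rim front',P([-.002,y0+.0345,0]),'neck top centre',P([-.03,y0,0]))
c=cv2.imread('pics/w7.png')[190:370,210:430];cv2.imwrite('pics/w7c.png',cv2.resize(c,None,fx=3.5,fy=3.3,interpolation=cv2.INTER_CUBIC))
"
```

```text
bottom front [0.028  0.0326 0.0005] [0.028  0.0316 0.0005]
0 bot [317.  197.3] top rim front [316.8 218.3] neck top centre [316.7 334.2]
0.003 bot [317.  191.3] top rim front [316.8 211. ] neck top centre [316.7 328. ]
0.006 bot [317.  185.3] top rim front [316.8 203.6] neck top centre [316.7 321.6]
```

View pics/w7c.png

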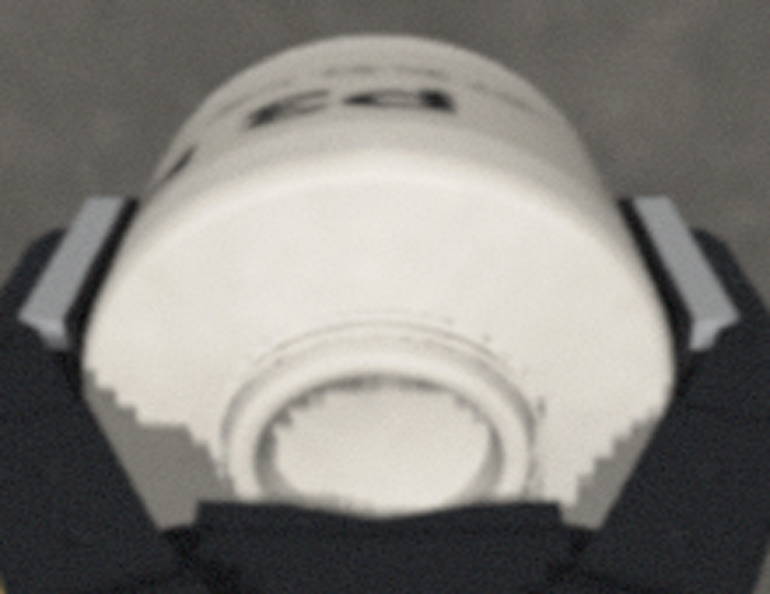

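```bash
python3 -c "
from h import *
q=[.7071,-.001,-.7071,-.001]
for f,pos,roi in (('w1',[.3559,.078,.3464],(170,70,270,170)),('w2',[.4671,-.1222,.3464],(250,200,350,300))):
    s=dict(ee_rot=q,tool_pos=np.array(pos))
    im=cv2.imread(f'pics/{f}.png');x0,y0,x1,y1=roi;c=im[y0:y1,x0:x1];cv2.imwrite(f'pics/{f}n.png',cv2.resize(c,None,fx=4,fy=4,interpolation=cv2.INTER_CUBIC))
    for p in ([(219,118)] if f=='w1' else [(301,248.5)]): print(f,onz('wrist',p,.046,s).round(4))
"; python3 -c "
import cv2,numpy as np
a=np.hstack([cv2.imread('pics/w1n.png'),cv2.imread('pics/w2n.png')]);cv2.imwrite('pics/wn.png',a)"
```

```text
w1 [0.491  0.0068 0.046 ]
w2 [ 0.4919 -0.0005  0.046 ]
```

View pics/wn.png

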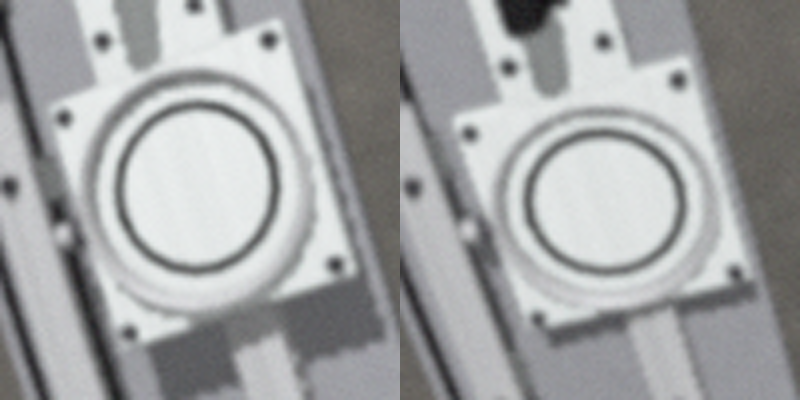

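```bash
python3 -m creep '[[0,0,0,-1,0,0,0.7],[0,0,0,-1,0,0,0.7],[0,0,0,-1,0,0,0.7],[0,0,0,-1,-0.5,0.15,0.7],[0,0,0,-1,-1,0.3,0.7],[0,0,0,0,-1,0.3,0.7],[0,0,0,0,-1,0.3,0.7],[0,0,0,0,-1,0.3,0.7],[0,0,0,0,-1,0.3,0.7],[0,0,0,0,-1,0.3,0.7]]';python3 -m creep '[[0,0,0,0,-1,0.3,0.7],[0,0,0,0,-1,0.3,0.7],[0,0,0,0,-1,0.3,0.7],[0,0,0,0,-1,0.3,0.7],[0,0,0,0,-1,0.3,0.7],[0,0,0,0,-1,0.3,0.7],[0,0,0,0,-1,0.3,0.7],[0,0,0,0,-1,0.3,0.7],[0,0,0,0,-1,0.3,0.7],[0,0,0,0,-1,0.3,0.7]]'; python3 -m creep '[[0,0,0,0,-1,0.3,0.7],[0,0,0,0,-1,0.3,0.7],[0,0,0,0,-1,0.3,0.7],[0,0,0,0,-1,0.3,0.7],[0,0,0,0,-1,0.3,0.7],[-0.17,0,0,0,0,0,0.7],[-0.17,0,0,0,0,0,0.7],[0,0,0,0,0,0,0.7]]';python3 -c "
from h import *
s=manip.sense();print(s['tool_pos'].round(4),s['t'],s['ft_force'].round(2),s['opening'],s['qpos'].round(2));print(toolT(s).round(3))
im=manip.camera('wrist')[:,:,::-1];cv2.imwrite('pics/w8.png',im)
"
```

```text
t: 12.62
tool_pos: [0.5644, -0.2359, 0.1998]
ee_rot: [-0.707, 0.001, 0.707, 0.001]
ft_force: [0.3, 0.1, -1.2]
opening: 0.0666
t: 13.88
tool_pos: [0.5051, -0.0357, 0.1997]
ee_rot: [0.707, -0.001, -0.707, -0.001]
ft_force: [-0.1, -0.4, -2.0]
opening: 0.0662
t: 14.88
tool_pos: [0.4756, 0.0636, 0.1997]
ee_rot: [0.701, 0.093, -0.701, 0.093]
ft_force: [0.5, -0.0, -0.9]
opening: 0.0666
[0.4756 0.0636 0.1997] 14.875 [ 0.46 -0.02 -0.89] 0.06659515542180912 [ 0.13  0.19 -0.21  1.17  0.   -1.7 ]
[[ 0.     0.261 -0.965  0.476]
 [ 0.    -0.965 -0.261  0.064]
 [-1.    -0.    -0.     0.2  ]
 [ 0.     0.     0.     1.   ]]
```

View pics/w8.png

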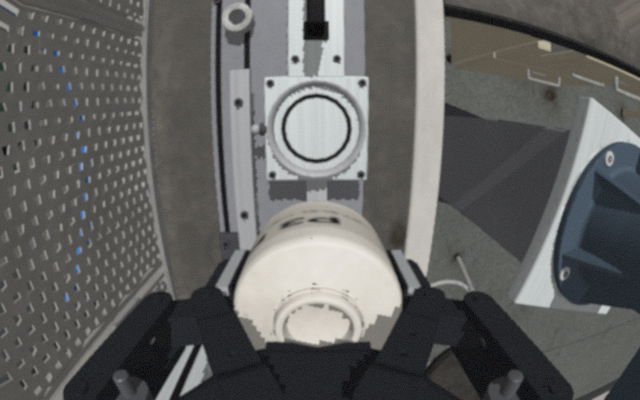

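```bash
python3 -c "
from h import *
s=manip.sense();T=toolT(s)
im=cv2.imread('pics/w8.png',0)
c=im[85:172,275:360];_,b=cv2.threshold(c,90,255,cv2.THRESH_BINARY_INV)
n,l,st,ce=cv2.connectedComponentsWithStats(b)
for i in range(1,n):
    if st[i,4]>60: 
        pts=np.argwhere(l==i)[:,::-1].astype(np.float32); print(st[i],cv2.fitEllipse(pts) )
        e=cv2.fitEllipse(pts)[0];p=(e[0]+275,e[1]+85);w=onz('wrist',p,.044,s);print(p,w.round(4),(T[:3,:3].T@(w-T[:3,3])).round(4))
# plate edges verticality: carriage edges corners
for p in ((266,77),(369,77),(266,178),(369,178),(315,30),(237,15)):
    print(p,onz('wrist',p,.044,s).round(4))
"
```

```text
[  7   9  69  69 539] ((40.94843292236328, 43.03370666503906), (65.29582977294922, 66.0980453491211), 88.77645111083984)
(315.9484329223633, 128.03370666503906) [0.4923 0.0049 0.044 ] [ 0.1557  0.0609 -0.0009]
(266, 77) [ 0.5461 -0.0284  0.044 ]
(369, 77) [ 0.4598 -0.0514  0.044 ]
(266, 178) [0.5246 0.0596 0.044 ]
(369, 178) [0.4345 0.0355 0.044 ]
(315, 30) [ 0.5158 -0.0798  0.044 ]
(237, 15) [ 0.5874 -0.0795  0.044 ]
```

```bash
python3 -m creep '[[0,0,0,0,1,0,0.7],[0,0,0,0,1,-0.05,0.7],[0,0,0,1,1,0,0.7],[0,0,0,1,0.08,0,0.7],[0,0,0,1,0,0,0.7],[0,0,0,1,0,0,0.7],[0,0,0,1,0,0,0.7],[0,0,0,0.4,0,0,0.7],[0,0,0,0,0,0,0.7]]';python3 -c "
from h import *
s=manip.sense();print(s['tool_pos'].round(4),s['t'],s['ft_force'].round(2),s['opening']);T=toolT(s)
im=manip.camera('wrist')[:,:,::-1];cv2.imwrite('pics/w9.png',im)
c=im[170:370,200:440];cv2.imwrite('pics/w9c.png',cv2.resize(c,None,fx=3.3,fy=3,interpolation=cv2.INTER_CUBIC))
im=manip.camera('scene')[:,:,::-1];cv2.imwrite('pics/s9c.png',cv2.resize(im[130:280,180:400],None,fx=3.5,fy=3.5,interpolation=cv2.INTER_CUBIC))
"
```

```text
t: 16.05
tool_pos: [0.4927, 0.004, 0.0917]
ee_rot: [-0.701, -0.093, 0.701, -0.093]
ft_force: [-1.1, -0.2, -1.5]
opening: 0.0662
[0.4927 0.004  0.0917] 16.05 [-1.13 -0.19 -1.47] 0.06615792769747383
```

View pics/w9c.png

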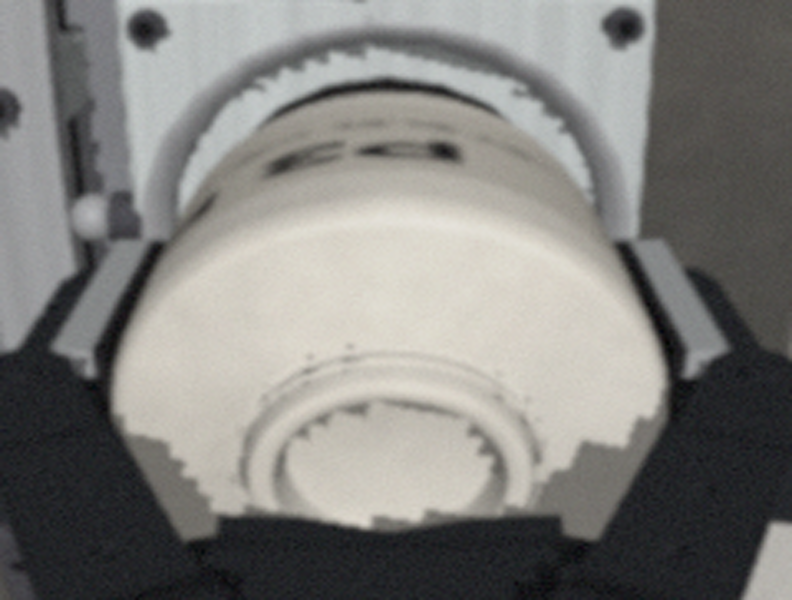

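View pics/s9c.png

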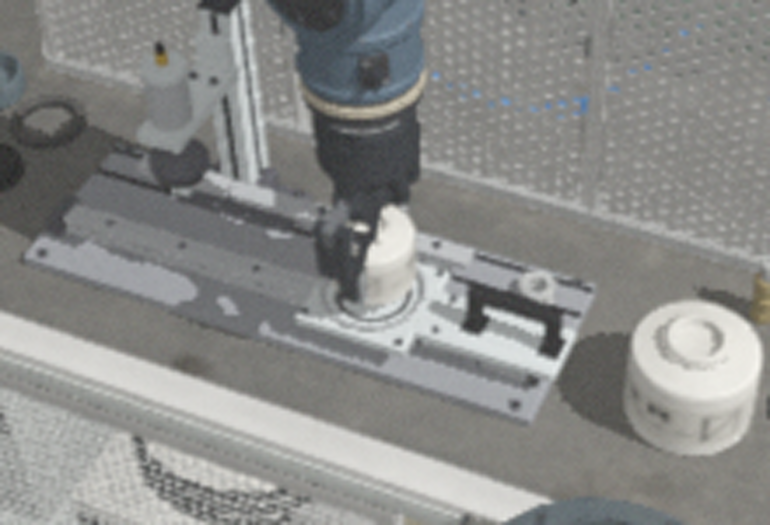

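```bash
python3 -c "
from h import *
s=manip.sense();T=toolT(s)
def loc(p,z): w=onz('wrist',p,z,s);return (T[:3,:3].T@(w-T[:3,3])).round(4)
m=loc((318,196.5),.044);print('ring front',m)
print('lip top front r40..43.5',loc((318,179),.050),loc((318,185),.05))
# ring dia from w8
q=dict(ee_rot=s['ee_rot'],tool_pos=np.array([.4756,.0636,.1997]))
a=onz('wrist',(315.9-33,128),.044,q);b=onz('wrist',(315.9+33,128),.044,q);print(np.linalg.norm(a-b))
print('canister bottom front now', loc((318,201.5),s['tool_pos'][2]-.028))
"
```

```text
ring front [0.0484 0.0291 0.0008]
lip top front r40..43.5 [0.0424 0.0403 0.0008] [0.0424 0.0371 0.0008]
0.057686193710176595
canister bottom front now [0.028  0.0323 0.0008]
```

```bash
python3 -m creep '[[0,0,0,0,0.07,0,0.7],[0,0,0,0.3,0,0,0.7],[0,0,0,0.3,0,0,0.7],[0,0,0,0.2,0,0,0.7],[0,0,0,0.05,0,0,0.7],[0,0,0,0,0,0,0.7]]';python3 -c "
from h import *
s=manip.sense();print(s['tool_pos'].round(4),s['t'],s['ft_force'].round(2),s['wrist_torque'].round(2))
im=manip.camera('wrist')[:,:,::-1];cv2.imwrite('pics/w10.png',im)
c=im[170:370,200:440];cv2.imwrite('pics/w10c.png',cv2.resize(c,None,fx=3.3,fy=3,interpolation=cv2.INTER_CUBIC))
"
```

```text
t: 16.9
tool_pos: [0.4933, 0.0025, 0.0746]
ee_rot: [-0.701, -0.093, 0.701, -0.093]
ft_force: [0.3, 0.1, -1.5]
opening: 0.0663
[0.4933 0.0025 0.0746] 16.9 [ 0.31  0.14 -1.54] [-0.02  0.02  0.05]
```

View pics/w10c.png

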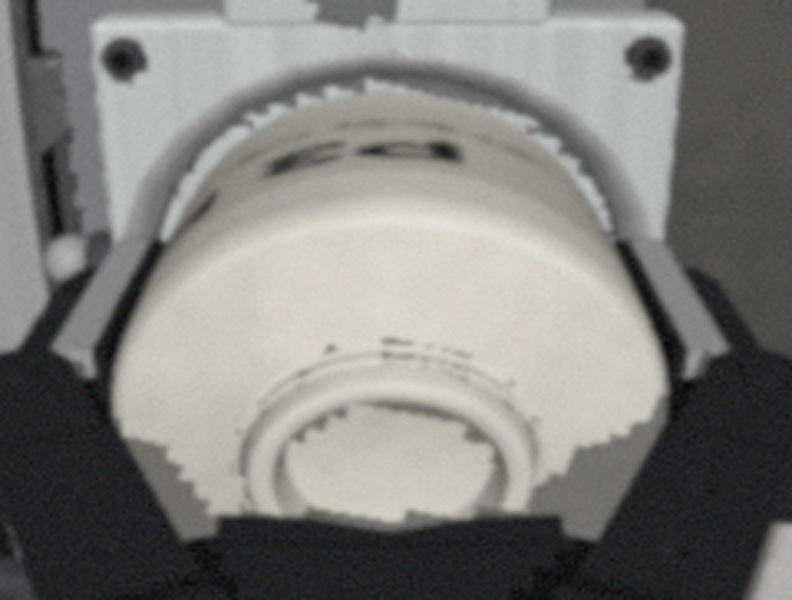

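```bash
python3 -m creep '[[0,0,0,0.08,0,0,0.7],[0,0,0,0,0,0,0.7]]';python3 -m creep '[[0,0,0,0.04,0,0,0.7],[0,0,0,0,0,0,0.7]]'
```

```text
t: 17.2
tool_pos: [0.4933, 0.0025, 0.0731]
ee_rot: [-0.701, -0.093, 0.701, -0.093]
ft_force: [-0.5, 0.2, -1.6]
opening: 0.0666
t: 17.45
tool_pos: [0.4934, 0.0025, 0.0724]
ee_rot: [0.701, 0.093, -0.701, 0.093]
ft_force: [-0.5, 0.1, -0.9]
opening: 0.0662
```

```bash
python3 -m creep '[[0,0,0,0.03,0,0,0.7],[0,0,0,0,0,0,0.7]]'
```

```text
t: 17.7
tool_pos: [0.4934, 0.0025, 0.0722]
ee_rot: [0.701, 0.093, -0.701, 0.093]
ft_force: [-3.6, -1.1, 11.1]
opening: 0.0663
```

```bash
python3 -m creep '[[0,0,0,-0.02,0,0,0.8],[0,0,0,0,0,0,0.85],[0,0,0,0,0,0,0.95],[0,0,0,0,0,0,0.95],[0,0,0,0,0,0,0.95]]';python3 -c "
from h import *
s=manip.sense();print(s['tool_pos'].round(4),s['t'],s['ft_force'].round(2),s['wrist_torque'].round(2))
im=manip.camera('wrist')[:,:,::-1]
c=im[170:370,200:440];cv2.imwrite('pics/w11c.png',cv2.resize(c,None,fx=3.3,fy=3,interpolation=cv2.INTER_CUBIC))
"
```

```text
t: 18.32
tool_pos: [0.4933, 0.0025, 0.0721]
ee_rot: [-0.701, -0.093, 0.701, -0.093]
ft_force: [0.9, 0.4, 0.3]
opening: 0.0812
[0.4933 0.0025 0.0721] 18.325 [0.94 0.43 0.3 ] [-0.03 -0.02  0.05]
```

View pics/w11c.png

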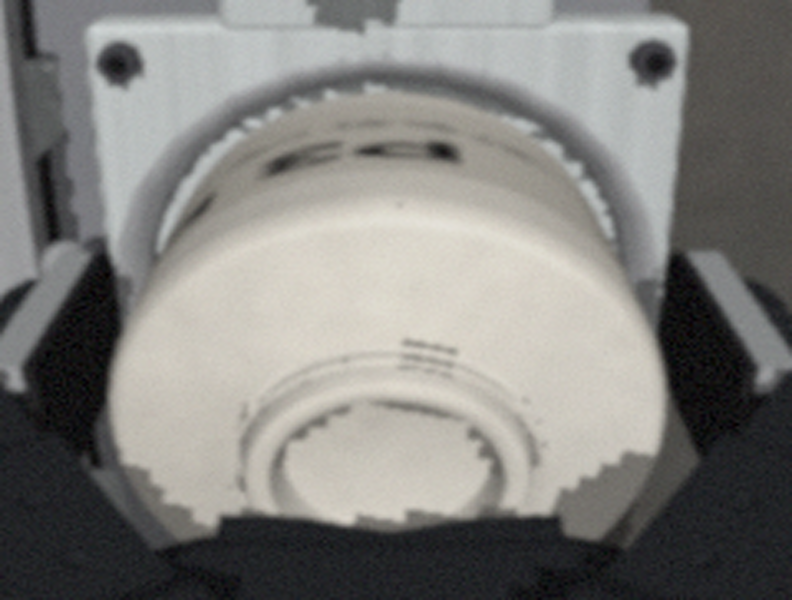

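```bash
python3 -m creep '[[0,0,0,-0.5,0,0,0.95],[0,0,0,-1,0,0,0.95],[0,0,0,-1,0,0,0.95],[0,0,0,-1,0,0,0.95],[0,0,0,-1,0,0,0.95],[0,0,0,-1,0.5,0,0.8],[0,0,0,-0.5,1,0,0.6],[0,0,0,0,1,0,0.5],[0,0,0,0,1,0,0.5],[0,0,0,0,1,0,0.5]]';python3 -m creep '[[0,0,0,0,1,0,0.5],[0,0,0,0,0.5,0,0.5],[0,0,0,0,0,0,0.5]]';python3 -c "
from h import *
s=manip.sense();print(s['tool_pos'].round(4),s['t'],s['ft_force'].round(2),s['opening']);T=toolT(s)
im=manip.camera('wrist')[:,:,::-1];cv2.imwrite('pics/w12.png',im)
im=manip.camera('top')[:,:,::-1];cv2.imwrite('pics/t12.png',cv2.resize(im[120:270,160:420],None,fx=3,fy=3,interpolation=cv2.INTER_CUBIC))
im=manip.camera('scene')[:,:,::-1];cv2.imwrite('pics/s12c.png',cv2.resize(im[110:270,170:400],None,fx=3.4,fy=3.4,interpolation=cv2.INTER_CUBIC))
"
```

```text
t: 19.62
tool_pos: [0.5168, -0.0856, 0.1917]
ee_rot: [-0.701, -0.093, 0.701, -0.093]
ft_force: [0.3, 0.2, -0.5]
opening: 0.0426
t: 20.0
tool_pos: [0.5246, -0.1139, 0.1919]
ee_rot: [-0.701, -0.093, 0.701, -0.093]
ft_force: [-0.4, -1.0, 0.0]
opening: 0.0426
[ 0.5246 -0.1139  0.1919] 20.0 [-0.41 -1.02  0.01] 0.04260775484935996
```

View pics/w12.png

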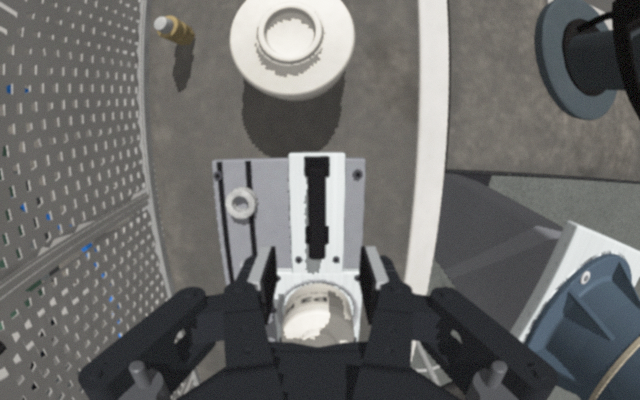

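View pics/s12c.png

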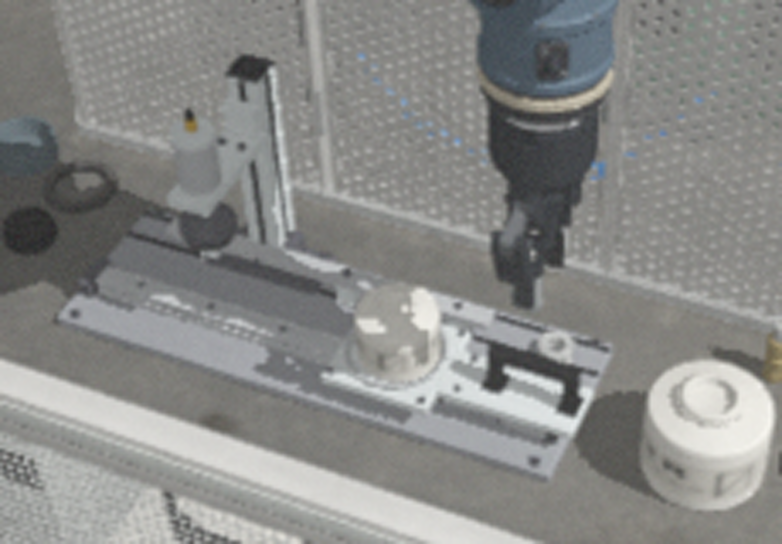

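View pics/t12.png

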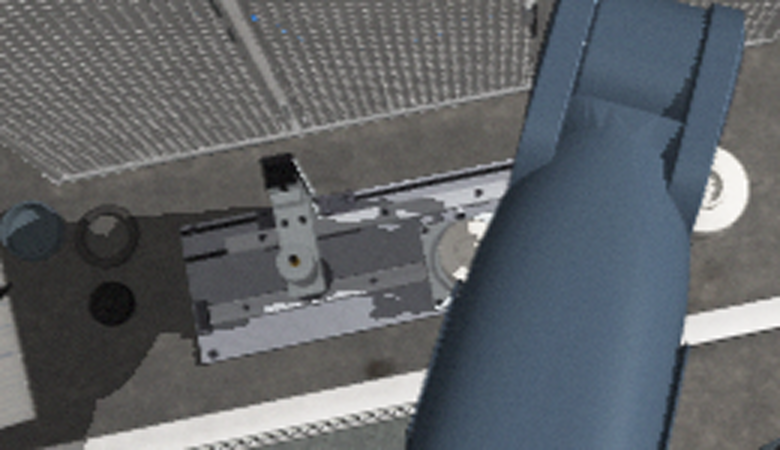

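```bash
python3 -c "
from h import *
s=manip.sense();T=toolT(s)
def loc(p,z): w=onz('wrist',p,z,s);return w.round(4),(T[:3,:3].T@(w-T[:3,3])).round(4)
for p in ((317,156),(316.5,206),(316.5,258),(305,206),(328,206)): print(p,loc(p,.086))
"
```

```text
(317, 156) (array([ 0.5357, -0.1547,  0.086 ]), array([1.061e-01, 4.330e-02, 1.000e-04]))
(316.5, 206) (array([ 0.5262, -0.118 ,  0.086 ]), array([ 0.1061,  0.0054, -0.0003]))
(316.5, 258) (array([ 0.5148, -0.0758,  0.086 ]), array([ 0.1061, -0.0383, -0.0003]))
(305, 206) (array([ 0.5346, -0.1158,  0.086 ]), array([ 0.1061,  0.0054, -0.0089]))
(328, 206) (array([ 0.5178, -0.1203,  0.086 ]), array([0.1061, 0.0054, 0.0084]))
```

```bash
python3 -m creep '[[0,0,0,1,0.12,0,0.5],[0,0,0,1,0,0,0.5],[0,0,0,1,0,0,0.5],[0,0,0,1,0,0,0.5],[0,0,0,1,0,0,0.5],[0,0,0,0.3,0,0,0.5],[0,0,0,0,0,0,0.5]]' 60;python3 -c "
from h import *
s=manip.sense();print(s['tool_pos'].round(4),s['t'],s['ft_force'].round(2),s['opening']);T=toolT(s)
im=manip.camera('wrist')[:,:,::-1];cv2.imwrite('pics/w13.png',im)
"
```

```text
t: 21.02
tool_pos: [0.5252, -0.1153, 0.0863]
ee_rot: [-0.701, -0.093, 0.701, -0.093]
ft_force: [0.1, -0.9, 0.6]
opening: 0.0435
[ 0.5252 -0.1153  0.0863] 21.025 [ 0.14 -0.93  0.59] 0.04350208104822653
```

View pics/w13.png

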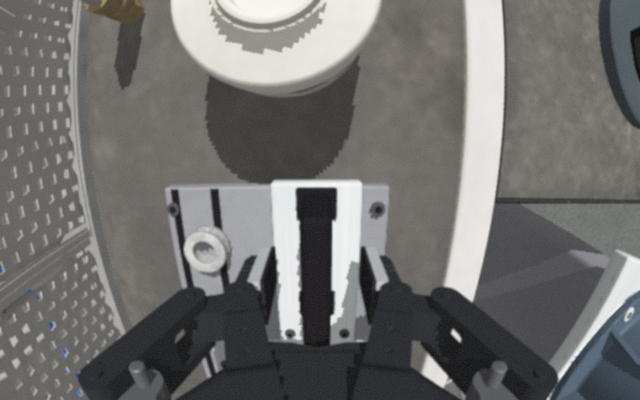

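```bash
python3 -m creep '[[0,0,0,0,0,0,0.35],[0,0,0,0,0,0,0.2],[0,0,0,0,0,0,0.1],[0,0,0,0,0,0,0.1],[0,0,0,0,0,0,0.1],[0,0,0,0,0,0,0.1]]' 60;python3 -c "
from h import *
s=manip.sense();print(s['tool_pos'].round(4),s['t'],s['ft_force'].round(2),s['opening'])
for n in ('scene','top'):
    im=manip.camera(n)[:,:,::-1];cv2.imwrite(f'pics/{n}14.png',im)
    print(n,[(d['at'],d['p']) for d in manip.look_for(n,'station')],[(d['at'],d['p']) for d in manip.look_for(n,'test_point')],[(d['at'],d['p']) for d in manip.look_for(n,'canister')])
"
```

```text
t: 21.82
tool_pos: [0.526, -0.1156, 0.0867]
ee_rot: [0.702, 0.093, -0.7, 0.093]
ft_force: [3.3, 1.7, 6.1]
opening: 0.013
[ 0.526  -0.1156  0.0867] 21.825 [3.26 1.67 6.08] 0.012980977874152746
scene [([242.7, 166.8], 0.9)] [([242.3, 167.9], 0.77)] [([285.7, 206.4], 0.61), ([375.7, 239.6], 0.57), ([304.7, 224.2], 0.17)]
top [([260.5, 193.5], 0.74)] [([262.3, 191.6], 0.68)] [([395.9, 185.2], 0.78), ([450.5, 226.3], 0.65), ([313.1, 204.2], 0.64)]
```

```bash
python3 -c "
from h import *
def tri(a,b):
    o1,d1=ray('top',a);o2,d2=ray('scene',b)
    A=np.c_[d1,-d2];t=np.linalg.lstsq(A,o2-o1,rcond=None)[0]
    p,q=o1+d1*t[0],o2+d2*t[1];return (p+q)/2,np.linalg.norm(p-q)
p,e=tri((257.8,206.8),(225.4,145.7));print(p.round(4),e)
n=np.array([.4925,.0045]);yd=np.array([-.261,.965]);xd=np.array([.965,.261])
d=p[:2]-n;print('along',d@yd,'across',d@xd)
a=cv2.imread('pics/top14.png')[150:260,190:400];cv2.imwrite('pics/t14c.png',cv2.resize(a,None,fx=3.7,fy=3.7,interpolation=cv2.INTER_CUBIC))
a=cv2.imread('pics/scene14.png')[115:265,175:365];cv2.imwrite('pics/s14c.png',cv2.resize(a,None,fx=4,fy=4,interpolation=cv2.INTER_CUBIC))
"
```

```text
[0.449  0.1665 0.2317] 0.002985837798736006
along 0.1676712379892585 across 0.0003451789760586593
```

View pics/t14c.png

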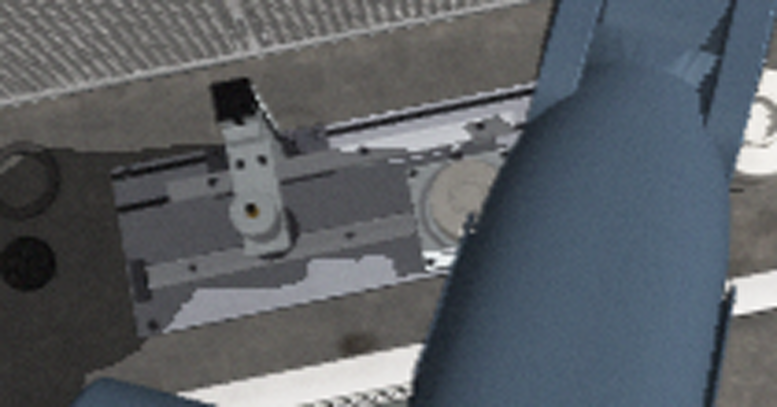

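View pics/s14c.png

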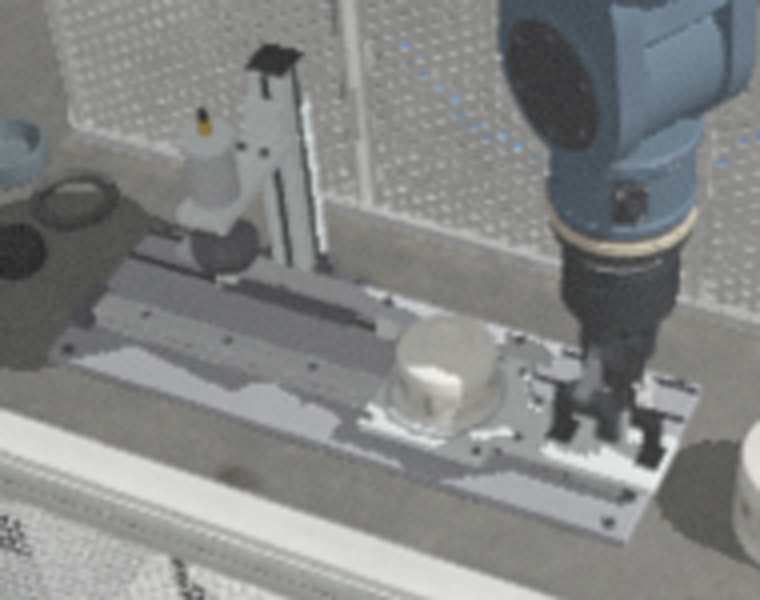

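```bash
python3 -m creep '[[0,0,0,0,-0.1,0,0.1],[0,0,0,0,-0.2,0,0.1],[0,0,0,0,-0.3,0,0.1],[0,0,0,0,-0.4,0,0.1],[0,0,0,0,-0.4,0,0.1]]';python3 -c "
from h import *
s=manip.sense();R=toolT(s)[:3,:3];print(s['tool_pos'].round(4),s['t'],(R.T@s['ft_force']).round(2),s['wrist_torque'].round(2),s['opening'])"
```

```text
t: 22.85
tool_pos: [0.5189, -0.0897, 0.0868]
ee_rot: [0.702, 0.092, -0.7, 0.094]
ft_force: [5.1, -10.3, 3.4]
opening: 0.0128
[ 0.5189 -0.0897  0.0868] 22.85 [-3.34 11.26 -2.26] [-1.98 -0.98  0.08] 0.01277862005846574
```

```bash
python3 -m creep '[[0,0,0,0,0,0,0.1],[0,0,0,0,0,0,0.1]]';python3 -c "
from h import *
s=manip.sense();R=toolT(s)[:3,:3];print(s['tool_pos'].round(4),s['t'],(R.T@s['ft_force']).round(2),s['wrist_torque'].round(2),s['opening'])
im=manip.camera('scene')[:,:,::-1][115:265,175:365];cv2.imwrite('pics/s15c.png',cv2.resize(im,None,fx=4,fy=4,interpolation=cv2.INTER_CUBIC))"
```

```text
t: 23.1
tool_pos: [0.5185, -0.0882, 0.0867]
ee_rot: [0.701, 0.093, -0.7, 0.093]
ft_force: [1.8, 5.6, 8.1]
opening: 0.0128
[ 0.5185 -0.0882  0.0867] 23.1 [-8.09 -4.94 -3.18] [ 1.04 -0.27  0.07] 0.012751035602904394
```

View pics/s15c.png

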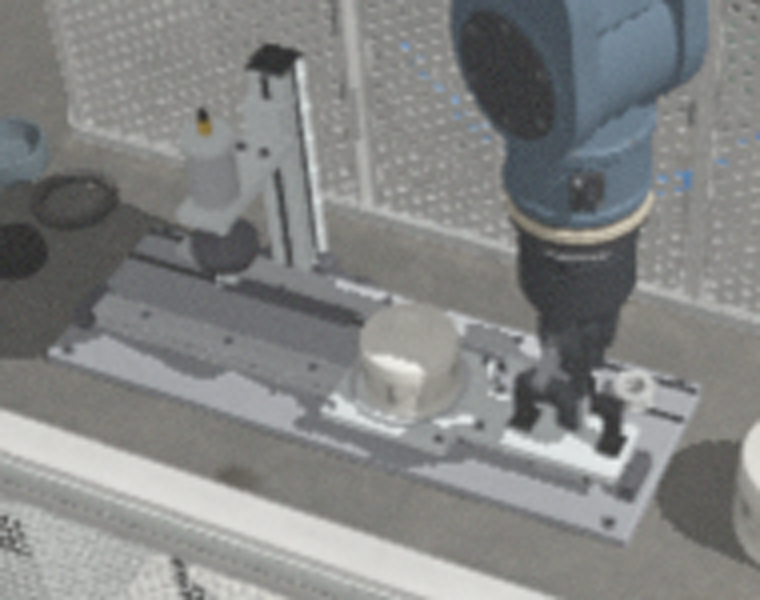

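```bash
cat > f.py <<'E'
from h import *
s=manip.sense();R=toolT(s)[:3,:3];d=s['tool_pos'][:2]-np.array([.526,-.1156])
print('t',s['t'],'along',round(d@[-.261,.965]*1e3,2),'across',round(d@[.965,.261]*1e3,2),'z',s['tool_pos'][2].round(4),'Ftool',(R.T@s['ft_force']).round(2),'tauW',s['wrist_torque'].round(2))
E
python3 -m creep '[[0,0,0,-0.02,-0.15,0,0.1],[0,0,0,0,-0.3,0,0.1],[0,0,0,0,-0.4,0,0.1],[0,0,0,0,-0.4,0,0.1],[0,0,0,0,-0.4,0,0.1],[0,0,0,0,-0.4,0,0.1],[0,0,0,0,-0.4,0,0.1],[0,0,0,0,-0.3,0,0.1],[0,0,0,0,-0.15,0,0.1],[0,0,0,0,-0.05,0,0.1]]';python3 f.py
```

```text
t: 24.4
tool_pos: [0.5031, -0.032, 0.0868]
ee_rot: [0.701, 0.093, -0.701, 0.093]
ft_force: [5.4, -4.5, -0.7]
opening: 0.0124
t 24.4 along 86.67 across -0.28 z 0.0868 Ftool [ 0.75  5.74 -4.09] tauW [-0.96 -0.82  0.12]
```

```bash
python3 -m creep '[[0,0,0,0,-0.15,0,0.1],[0,0,0,0,-0.3,0,0.1],[0,0,0,0,-0.4,0,0.1],[0,0,0,0,-0.4,0,0.1],[0,0,0,0,-0.4,0,0.1],[0,0,0,0,-0.4,0,0.1],[0,0,0,0,-0.4,0,0.1],[0,0,0,0,-0.3,0,0.1],[0,0,0,0,-0.15,0,0.1],[0,0,0,0,-0.05,0,0.1]]';python3 f.py; python3 -c "
from h import *
s=manip.sense()
im=manip.camera('scene')[:,:,::-1][115:265,175:365];cv2.imwrite('pics/s16c.png',cv2.resize(im,None,fx=4,fy=4,interpolation=cv2.INTER_CUBIC))
im=manip.camera('wrist')[:,:,::-1];cv2.imwrite('pics/w16.png',im)
im=manip.camera('top')[:,:,::-1][150:260,190:400];cv2.imwrite('pics/t16c.png',cv2.resize(im,None,fx=3.7,fy=3.7,interpolation=cv2.INTER_CUBIC))"
```

```text
t: 25.65
tool_pos: [0.4876, 0.0248, 0.0868]
ee_rot: [0.701, 0.092, -0.701, 0.094]
ft_force: [4.1, -7.6, 1.2]
opening: 0.0127
t 25.65 along 145.51 across -0.45 z 0.0868 Ftool [-1.22  8.36 -1.96] tauW [-1.32 -0.73  0.11]
```

View pics/s16c.png

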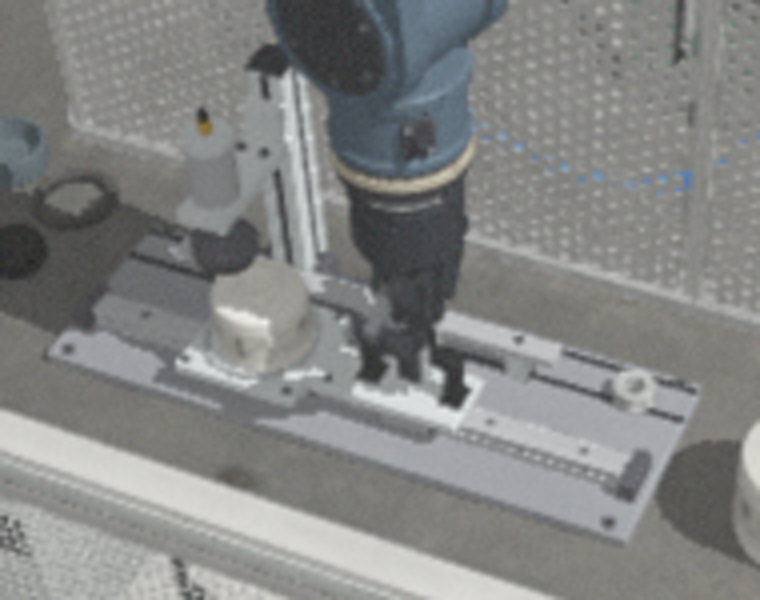

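View pics/t16c.png

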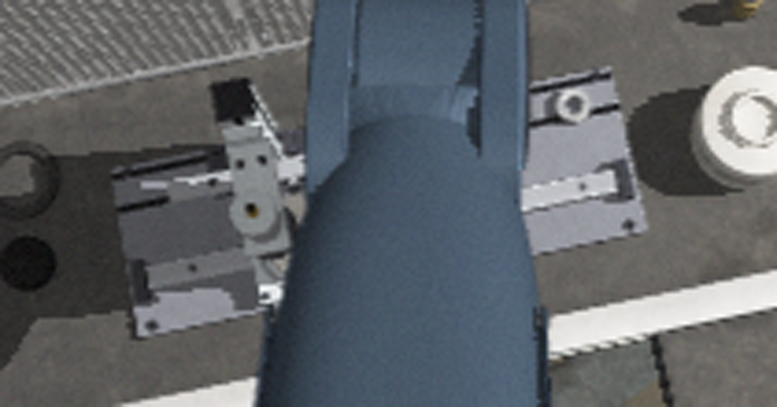

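View pics/w16.png

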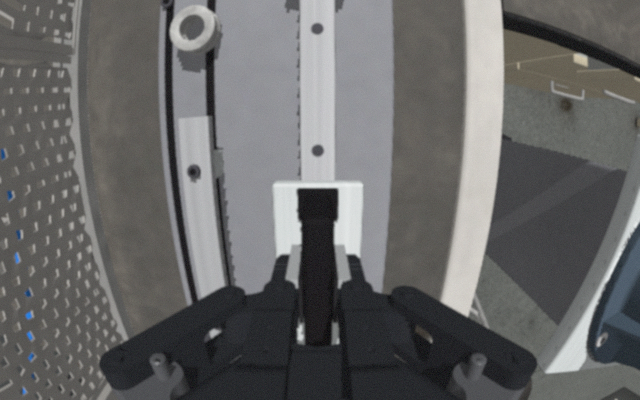

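```bash
python3 -m creep '[[0,0,0,0,-0.15,0,0.1],[0,0,0,0,-0.15,0,0.1],[0,0,0,0,-0.15,0,0.1],[0,0,0,0,-0.1,0,0.1],[0,0,0,0,0,0,0.1]]'>/dev/null;python3 f.py
python3 -m creep '[[0,0,0,0,-0.08,0,0.1],[0,0,0,0,0,0,0.1]]'>/dev/null;python3 f.py
python3 -m creep '[[0,0,0,0,-0.08,0,0.1],[0,0,0,0,0,0,0.1]]'>/dev/null;python3 f.py
```

```text
t 26.425 along 157.17 across -0.46 z 0.0868 Ftool [-4.84 -1.06 -3.2 ] tauW [ 0.27 -0.24  0.07]
t 26.675 along 158.64 across -0.48 z 0.0867 Ftool [-5.16  0.56 -1.56] tauW [-0.05 -0.37  0.1 ]
t 26.925 along 160.37 across -0.46 z 0.0868 Ftool [-5.1   0.1  -2.84] tauW [ 0.31 -0.3   0.12]
```

```bash
for i in 1; do python3 -m creep '[[0,0,0,0,-0.06,0,0.1],[0,0,0,0,0,0,0.1]]'>/dev/null;python3 f.py
python3 -m creep '[[0,0,0,0,-0.06,0,0.1],[0,0,0,0,0,0,0.1]]'>/dev/null;python3 f.py
python3 -m creep '[[0,0,0,0,-0.06,0,0.1],[0,0,0,0,0,0,0.1]]'>/dev/null;python3 f.py
python3 -m creep '[[0,0,0,0,-0.06,0,0.1],[0,0,0,0,0,0,0.1]]'>/dev/null;python3 f.py;done
```

```text
t 27.175 along 161.56 across -0.5 z 0.0867 Ftool [-7.19  0.53 -2.01] tauW [ 0.12 -0.36  0.12]
t 27.425 along 163.0 across -0.52 z 0.0867 Ftool [-6.57 -2.39 -1.42] tauW [ 0.51 -0.2   0.09]
t 27.675 along 164.2 across -0.5 z 0.0867 Ftool [-5.98 -1.88 -2.12] tauW [ 0.47 -0.25  0.15]
t 27.925 along 164.76 across -0.52 z 0.0868 Ftool [-4.64  3.49 -1.42] tauW [-0.72 -0.52  0.09]
```

```bash
python3 -m creep '[[0,0,0,0,-0.04,0,0.1],[0,0,0,0,0,0,0.1]]'>/dev/null;python3 f.py
python3 -m creep '[[0,0,0,0,-0.04,0,0.1],[0,0,0,0,0,0,0.1]]'>/dev/null;python3 f.py
python3 -m creep '[[0,0,0,0,-0.04,0,0.1],[0,0,0,0,0,0,0.1]]'>/dev/null;python3 f.py
```

```text
t 28.175 along 164.95 across -0.51 z 0.0868 Ftool [-5.03  9.61 -1.53] tauW [-1.69 -0.71  0.12]
t 28.425 along 165.18 across -0.52 z 0.0868 Ftool [-4.35 15.2  -1.08] tauW [-2.72 -0.94  0.11]
t 28.675 along 165.37 across -0.53 z 0.0868 Ftool [-3.31 20.13 -1.91] tauW [-3.74 -1.12  0.14]
```

```bash
python3 -m creep '[[0,0,0,0,0.06,0,0.1],[0,0,0,0,0.04,0,0.1]]'>/dev/null;python3 f.py; python3 -c "
from h import *
im=manip.camera('scene')[:,:,::-1][100:250,175:365];cv2.imwrite('pics/s17c.png',cv2.resize(im,None,fx=4,fy=4,interpolation=cv2.INTER_CUBIC))
im=manip.camera('wrist')[:,:,::-1];cv2.imwrite('pics/w17.png',im)
im=manip.camera('top')[:,:,::-1][150:260,190:400];cv2.imwrite('pics/t17c.png',cv2.resize(im,None,fx=3.7,fy=3.7,interpolation=cv2.INTER_CUBIC))"
```

```text
t 28.925 along 164.82 across -0.51 z 0.0867 Ftool [-4.9   4.01 -1.36] tauW [-0.51 -0.43  0.07]
```

View pics/s17c.png

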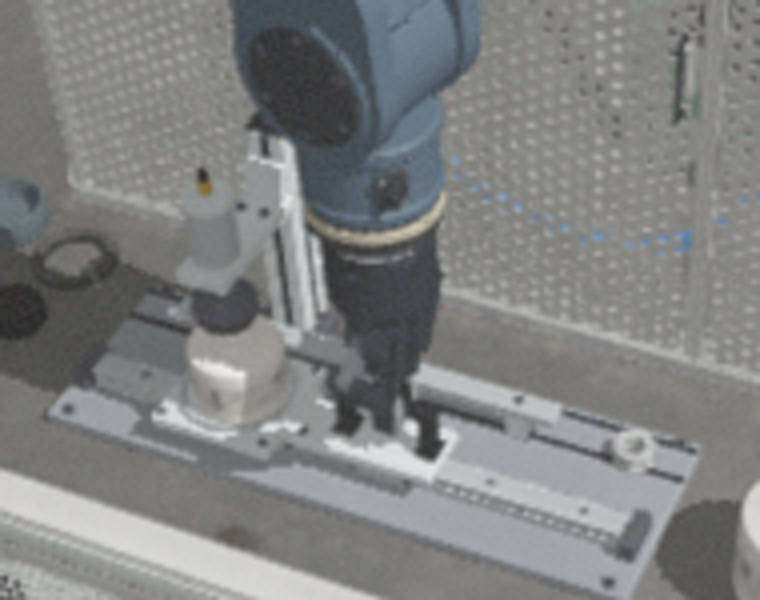

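View pics/t17c.png

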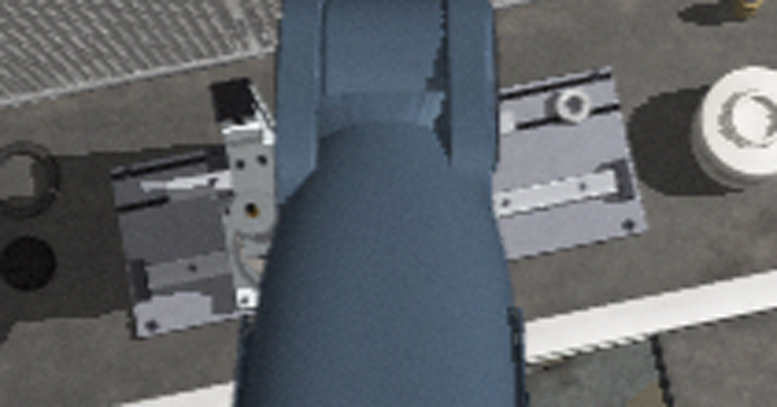

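View pics/w17.png

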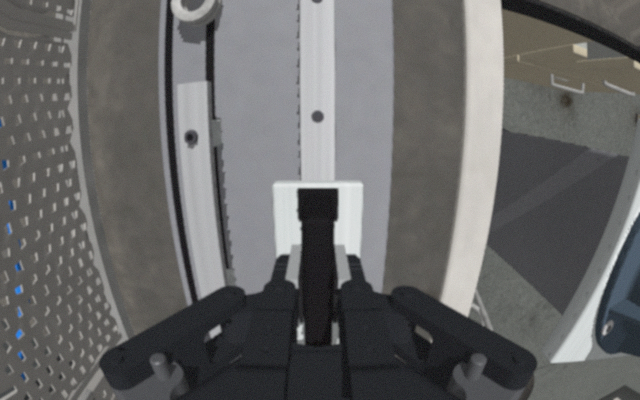

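```bash
python3 -m creep '[[0,0,0,0,0.02,0,0.1],[0,0,0,0,0,0,0.1]]'>/dev/null;python3 f.py;  python3 -m creep '[[0,0,0,0,0.02,0,0.1],[0,0,0,0,0,0,0.1]]'>/dev/null;python3 f.py;python3 -c "
from h import *
n=np.array([.4925,.0045]);yd=np.array([-.261,.965])
im=manip.camera('scene')[:,:,::-1].copy()
th=np.linspace(0,2*np.pi,60)
def circ(c,r,z,col):
    global big
    pts=np.array([proj('scene',[c[0]+r*np.cos(t),c[1]+r*np.sin(t),z]) for t in th]); pts=(pts-[195,105])*6
    cv2.polylines(big,[pts.astype(int)],True,col,1)
big=cv2.resize(im[105:205,195:320],None,fx=6,fy=6,interpolation=cv2.INTER_CUBIC)
c=n+.1646*yd
circ(c,.021,.118,(0,0,255));circ(c,.0345,.074,(0,255,0));circ(c,.0435,.05,(255,0,0));circ(c,.001,.2317,(0,255,255))
cv2.imwrite('pics/ov.png',big)"
```

```text
t 29.325 along 164.73 across -0.5 z 0.0868 Ftool [-6.6   3.6  -1.76] tauW [-0.67 -0.44  0.08]
t 29.575 along 164.65 across -0.5 z 0.0867 Ftool [-5.13  1.42 -2.88] tauW [-0.11 -0.33  0.11]
```

View pics/ov.png

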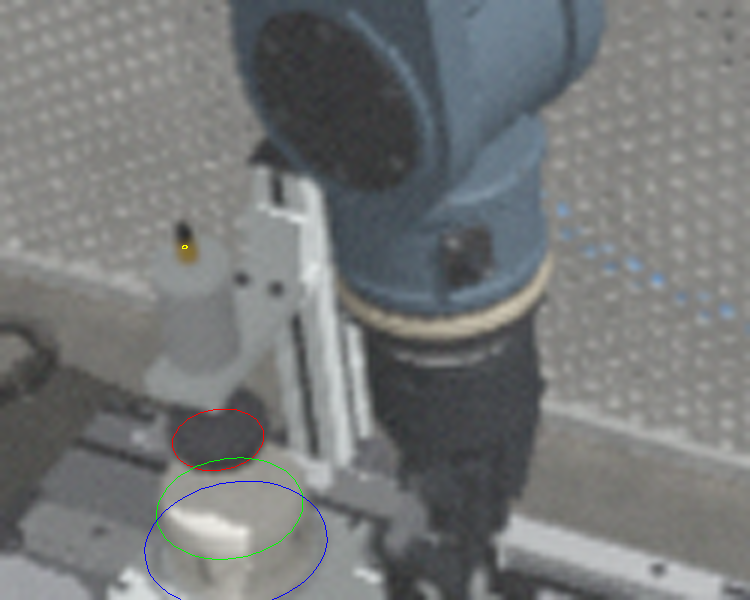

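```bash
python3 -m creep '[[0,0,0,0,0.02,0,0.1],[0,0,0,0,0,0,0.1]]'>/dev/null;python3 f.py;  python3 -m creep '[[0,0,0,0,0.02,0,0.1],[0,0,0,0,0,0,0.1]]'>/dev/null;python3 f.py; python3 -m creep '[[0,0,0,0,0.02,0,0.1],[0,0,0,0,0,0,0.1]]'>/dev/null;python3 f.py
```

```text
t 29.875 along 164.55 across -0.5 z 0.0867 Ftool [-5.38 -1.07 -1.83] tauW [ 0.37 -0.24  0.06]
t 30.125 along 164.43 across -0.48 z 0.0867 Ftool [-5.98 -4.41 -1.78] tauW [ 0.84 -0.13  0.08]
t 30.375 along 164.34 across -0.51 z 0.0867 Ftool [-6.72 -7.16 -2.12] tauW [1.39 0.   0.08]
```

```bash
python3 -m creep '[[0,0,0,0,-0.045,0,0.1],[0,0,0,0,0,0,0.1],[0,0,0,0,0,0,0.1]]'>/dev/null;python3 f.py; python3 -m creep '[[0,0,0,0,0,0,0.1],[0,0,0,0,0,0,0.1]]';python3 f.py;python3 -c "
from h import *
im=manip.camera('scene')[:,:,::-1];cv2.imwrite('pics/s18.png',im)
im=manip.camera('top')[:,:,::-1];cv2.imwrite('pics/t18.png',im)
print(manip.sense()['qvel'].round(4))"
```

```text
t 30.75 along 164.61 across -0.52 z 0.0867 Ftool [-5.75 -1.05 -2.27] tauW [ 0.24 -0.22  0.02]
t: 31.0
tool_pos: [0.4826, 0.0432, 0.0868]
ee_rot: [0.701, 0.093, -0.701, 0.093]
ft_force: [1.3, 1.0, 6.6]
opening: 0.0128
t 31.0 along 164.57 across -0.47 z 0.0868 Ftool [-6.63 -0.67 -1.51] tauW [ 0.26 -0.27  0.09]
[-0.0003  0.0007 -0.0004  0.0014 -0.0005 -0.0013]
```

View pics/s18.png

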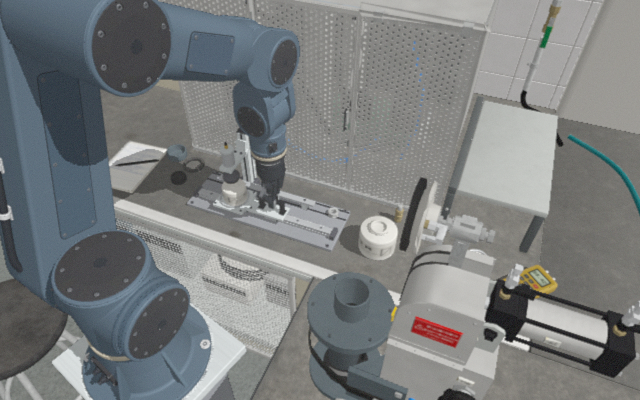

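View pics/t18.png

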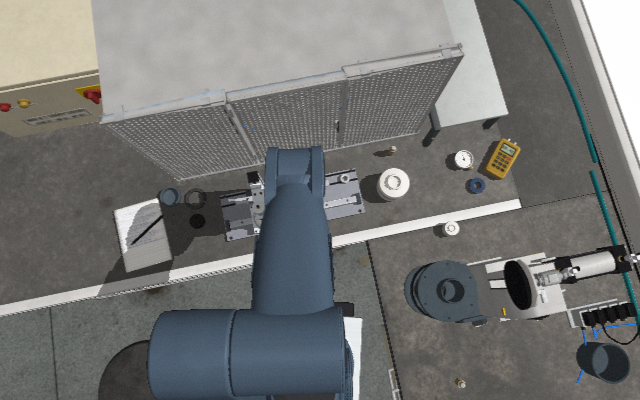

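```bash
python3 -c "
from rig import manip
print(manip.finish_job())"
```

```text
the job is handed in; nothing more can be done
None
```

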